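Index the die turret of a jewel-setting press

TASK

Set the jewel press up for the gold stones: with the fingertips, gently push the turret round by its rim tabs until the die with the yellow label stands under the ram and the turret has clicked into place. Only push: do not pinch or grip the tabs, keep off the dies and the hand lever, and leave everything else on the table where it is. Finish with the hand clear of the press.

Things in the scene. Friction and masses are not known exactly. Their poses are not given: they have to be found in the camera images.
- turret: Steel die turret: disc 168 mm across, underside 42 mm and top 56 mm above the table, turning freely either way on a vertical axis. Origin on that axis at table height; x along the yellow station, z up. Stations every 60 degrees; counterclockwise from above labels are yellow, red, blue, green, white, black with 1 to 6 pips. It starts with another station clicked in, rarely poised between two.
- tabs: The six rim tabs, one per station, turning with the turret (same origin and axes). Each: a radial steel arm 12 mm wide, 43 to 55 mm above the table, reaching 116 mm from the axis, ending in an upright lug 102 to 116 mm from the axis, 12 mm wide, top 72 mm above the table and painted in the label's colour. Free air below the arms down to the foot plate (16 mm) and the table.
- dies: The six brass and steel dies that stand on the turret 48 mm from its axis, 28 mm across, up to 78 mm above the table; same origin and axes as the turret. Polished: not to be touched.
- yellow_die (a point): Point at the top of the yellow-labelled die, 48 mm from the turret's axis, 78 mm above the table. A spring index draws the turret to the nearest station (click) from almost 30 degrees away; about 3 N sideways on a tab takes it over the hump, then it runs on into the next click by itself if nothing is in its way.
- under_ram (a point): Fixed point below the ram, 48 mm from the turret's axis towards the column, 78 mm above the table: the yellow die's place when the job is done.
- press: Green-grey bench press fixed to the table; origin on the turret axis at table height, x to its column, z up. Foot plate x -90 to 200 mm, 110 mm wide, 16 mm high; column 60 by 60 mm at x = 167 mm; head x 22 to 197 mm, 54 mm wide, 126 to 206 mm high, pinion boss to y = +/-40 mm at x = 85 mm. Ram nose 108 mm high. The turret's side away from the column (x below 20 mm) is open from above.
- lever (a joint): Hand lever of the press on the y side of its head, raised and leaning back over the column to a black ball 300 mm above the table. 0 = up (ram up); grows to 1.4 rad as it is pulled and the ram comes down. Stays up by a spring.
- medallion_a: Loose white medallion, a disc 72 mm across and 6 mm thick with an amber stone on top (12 mm high in all). Origin at the centre of its underside. Lies near the turret.
- medallion_b: Another such medallion.
- medallion_c: Another such medallion.
- gem_jar: Amber jar with white cap, 58 mm across, 75 mm tall, origin at the centre of its underside.
- braid_spool: White spool of gold braid standing upright, 80 mm across, 49 mm tall, origin at the centre of its underside.
- glue_gun: Grey cordless glue gun lying on its side, about 220 mm long with 100 mm black handle, 42 mm high. Origin under the middle of its barrel.
- shears: Steel shears with black handles lying flat, 220 mm long, 80 mm wide, 13 mm high. Origin at the pivot.
- cap_tray: White divided tray of jewel caps, 100 by 140 mm, 22 mm high, origin at the centre of its underside.

How it is judged:
On the way:
1. the fingers push a tab and the turret turns (contact force between the fingers and tabs above 0.3 N and angular speed of turret above 0.05 rad/s), for 0.1 s.
At the end, for the whole second after the job is handed in: The yellow die's point is within 3 mm (level) of the point under the ram, the turret is at rest in its click, and the lever is up (horizontal distance between yellow_die and under_ram below 0.003 m and angular speed of turret below 0.1 rad/s and value of joint lever below 0.15 rad); the robot touches nothing.
It fails at once if a tab pinched or pushed hard (more than 32 N) (contact force between the fingers and tabs above 32 N).
It fails at once if a die touched (more than 2 N) (contact force between any of the fingers, the arm and dies above 2 N).
It fails at once if the hand lever worked (more than 0.25 rad) (value of joint lever above 0.25 rad).
It fails at once if something else on the table shifted or lifted by more than 20 mm (distance of any of medallion_a, medallion_b, medallion_c, gem_jar, braid_spool, glue_gun, shears, cap_tray from where it was at the start of the episode above 0.02 m).
It also fails if it takes over 64 s, if anything falls off the work surface, if the arm or the gripper's body presses on something with over 40 N, if the wrist force passes 120 N, or if a joint passes its speed limit or range.

ROBOT

A 7-joint arm with a two-finger parallel gripper is mounted at the origin on the work surface. World frame = base frame: x ahead of the robot, y to its left, z up, the work surface at z = 0. Lengths are in m, angles in rad, forces in N, time in s.
With the tool pointing down it reaches from about 0.4 to 0.85 m from the base axis. Payload 10.4 kg.
Tool frame: the origin (TCP) lies at the very end of the fingers, on their centre line; the grasp point (between the pads) lies 19 mm behind it (manip.grip_depth is the distance from the TCP to the grasp point, in m); z points along the fingers, y is the direction in which the jaws open and shut (so a half turn about z gives the same grasp; the last joint's range is limited). The gripper opens to 85 mm and grips with 20 to 120 N. Pads are 22 mm wide; open, the fingers measure 114 mm over their backs; the gripper's body (76 mm by 85 mm) begins 54 mm behind the grasp point. The pads swing forward as they close: fully open they stand 13 mm farther back than shut.
Start: joints at [1.156, 0.332, -0.065, 1.46, 0.022, 1.35, -0.088], TCP at [0.239, -0.578, 0.231] pointing down, gripper open.
Joint ranges: [-2.6, 2.6], [-0.5, 2.12], [-1.47, 1.34], [0.16, 2.42], [-1.27, 4.41], [0.06, 2.06], [-2.6, 2.6]. Speed limits (rad/s): [2.22, 2.22, 2.79, 2.79, 3.14, 3.14, 3.14].

INTERFACE

Orientations are given as a unit quaternion [x, y, z, w].
In Python, from workcell import manip gives the robot as it stands.
- The arm moves only by the tool step_arm, never from a script. Its argument "motion" is a list of rows, each a list of 6 numbers: the shift along the tool's x, y, z in mm, then the turn, a rotation vector about the tool's x, y, z in degrees. A call has 1 to 20 rows; each row shifts and turns the pose as measured when the row begins, along the tool's axes as they then stand; what a row does not reach is not made up. A row lasts 1/8 s, in which the tool goes at most 62.5 mm and 10.7 degrees, less where a joint would pass 70% of its speed; a pose out of reach is approached as far as the arm can. A call with a gripper value outside its range is refused whole. "jaw" is the finger opening in mm, from 0 to 85.4, set as the call begins (left out, the last holds). The fingers move at their own pace and stop on an object; "force" is the grip in N (left out, the last holds). Time passes only in rows, so rows that do not move let the fingers close. It gives the time, the measured TCP pose, the force and the opening at its end, in the units of the state.
- manip.get_obs(): the state, without advancing time (a new reading comes with each control period).
- manip.camera(name): name is "scene" or "top" or "wrist"; returns the picture (480x640x3 uint8, blue, green, red); there is no depth.
- manip.camera_info(name): a dict with "camera_matrix" (3x3 intrinsics, pixels), "R" (3x3) and "t" (3): a world point X has camera coordinates R X + t. Camera axes: x right, y down, z forward; pixel columns grow to the right and rows downward; lengths in m; the calibration is good to about 2 mm. A picture is of the moment at which its call begins: read the wrist's pose just before it. camera_info takes no time and is no camera call; for the wrist camera it gives the pose at the moment of the call.
- manip.hand_in(): hands the job in, once; it reports no verdict.
The state is a dict: "clock": time; "joint_pos": joint angles; "joint_velocities": joint speeds; "tau": joint torques, N m; "position": TCP position; "ee_rot": TCP orientation; "ft_force": force on the tool from outside, world axes, zero at the start; "torque": the same for the moment, N m; "grip_width": opening from 0.0 (shut) to 1.0 (fully open).
Only numpy, scipy, OpenCV 4.12 (cv2) and the standard library are available. Lean on these libraries where they do the work, as an engineer would, in place of code of your own. Each camera call takes 0.05 s, during which the arm holds its last target.

## Working session

There is one attempt and no reset: what is moved stays moved. The work goes in short steps, Python scripts to look and compute and a tool call to move; the robot and the scene stay as the last step left them, time stands still between calls to the robot, and variables do not carry over. Pictures are saved under pics/ and viewed, and the job is handed in when it is done.

Besides the shell and the picture viewer there is one more tool, called as a command line: name --pt "numbers of a row" for each row, then --argument value for the rest. step_arm: Moves the arm, as the interface text tells. Its arguments: {"type":"object","properties":{"motion":{"type":"array"},"jaw":{"type":"number"},"force":{"type":"number"}},"required":["motion"]}

```bash
mkdir -p pics; python3 - <<'E'
from workcell import manip
import cv2
for n in ("scene","top","wrist"):
    i=manip.camera_info(n); im=manip.camera(n); cv2.imwrite(f"pics/{n}0.png",im)
    print(n,i["camera_matrix"],i["R"],i["t"])
print(manip.get_obs())
E
```

```text
scene [[551.72954424   0.         310.98917545]
 [  0.         551.72954424 244.78002251]
 [  0.           0.           1.        ]] [[ 0.33449157  0.94238422 -0.00523261]
 [ 0.77274392 -0.27744888 -0.57086684]
 [-0.53942768  0.18690668 -0.82102599]] [-0.26454367 -0.33760296  1.94499921]
top [[530.49725504   0.         320.88478005]
 [  0.         530.49725504 239.07169613]
 [  0.           0.           1.        ]] [[-0.00162284 -0.99999705  0.00180841]
 [-0.99320329  0.00140134 -0.11638413]
 [ 0.11638125 -0.00198499 -0.99320263]] [0.11152372 0.56503693 1.6365675 ]
wrist [[406.63808973   0.         330.05857942]
 [  0.         406.63808973 239.80914996]
 [  0.           0.           1.        ]] [[ 0.38198559 -0.92416518 -0.00239618]
 [-0.87323872 -0.36178255  0.32644682]
 [-0.30255768 -0.12260554 -0.94521253]] [-0.62313889 -0.04211551  0.38147383]
{'clock': 0.15, 'joint_pos': array([ 1.15640983,  0.33275064, -0.06472855,  1.4607275 ,  0.02158039,
        1.34985468, -0.08849322]), 'joint_velocities': array([-0.00037547, -0.00155971,  0.00091421,  0.00013778,  0.00119949,
       -0.00101774,  0.00253529]), 'tau': array([-9.86690793e-04, -6.25828028e+01,  4.82966763e-02, -3.91847777e+01,
        1.63961621e-02,  7.51609274e-03,  1.90247732e-05]), 'position': array([ 0.23857361, -0.5773908 ,  0.23069377]), 'ee_rot': array([ 9.80869592e-01,  1.94665275e-01, -1.08320481e-04, -5.11716074e-04]), 'ft_force': array([ 0.11073793,  0.20114172, -0.64503038]), 'torque': array([ 0.04584037, -0.06314268,  0.00504421]), 'grip_width': 1.0007568249882424}
```

View pics/scene0.png

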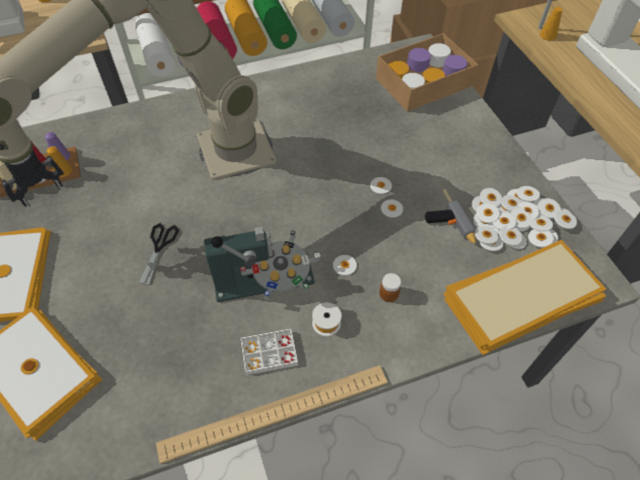

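View pics/top0.png

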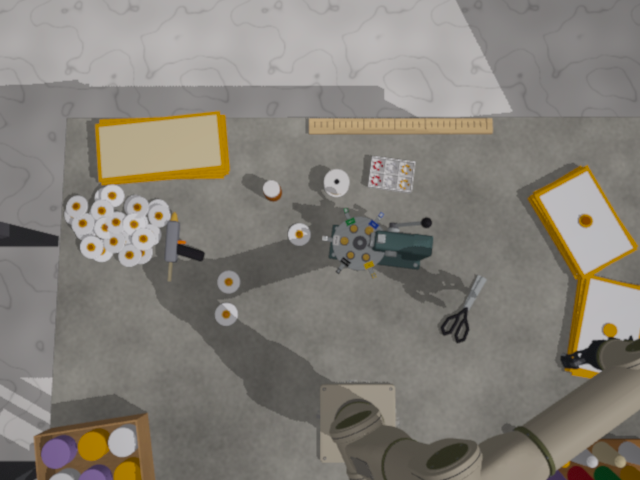

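View pics/wrist0.png

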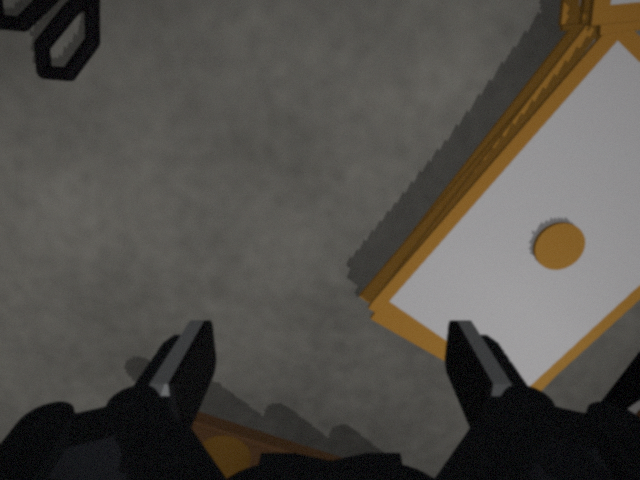

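The top view shows the turret at about (360,242) with the column to its right. The ball of the lever is at (426,222), and one medallion is at (299,234). I'll enlarge it and measure.

```bash
cat > h.py <<'E'
from workcell import manip
import cv2, numpy as np
def ray(n,uv,z,i=None):
    i=i or manip.camera_info(n); K,R,t=i["camera_matrix"],np.array(i["R"]),np.array(i["t"])
    c=-R.T@t; d=R.T@np.linalg.inv(K)@np.array([uv[0],uv[1],1.]); return c+d*(z-c[2])/d[2]
def proj(n,X,i=None):
    i=i or manip.camera_info(n); p=i["camera_matrix"]@(np.array(i["R"])@np.array(X)+np.array(i["t"])); return p[:2]/p[2]
E
python3 - <<'E'
import cv2
a=cv2.imread("pics/top0.png")[190:290,280:440]; cv2.imwrite("pics/top0z.png",cv2.resize(a,None,fx=5,fy=5,interpolation=cv2.INTER_CUBIC))
a=cv2.imread("pics/scene0.png")[215:315,195:355]; cv2.imwrite("pics/scene0z.png",cv2.resize(a,None,fx=5,fy=5,interpolation=cv2.INTER_CUBIC))
from h import *
for n,uv,z in (("turret",(360,242),.056),("yel",(369,265),.072),("wht",(325,239),.072),("med",(299,234),.006),("jar",(272,187),.075),("spool",(337,181),.049),("ball",(426,222),.3),("colend",(432,246),.2)): print(n,ray("top",uv,z).round(4))
E
```

```text
turret [ 0.5532 -0.0106  0.056 ]
yel [ 0.4806 -0.0362  0.072 ]
wht [0.5608 0.0981 0.072 ]
med [0.5848 0.1806 0.006 ]
jar [0.7231 0.2621 0.075 ]
spool [0.7478 0.0595 0.049 ]
ball [ 0.5791 -0.1675  0.3   ]
colend [ 0.5255 -0.203   0.2   ]
```

View pics/top0z.png

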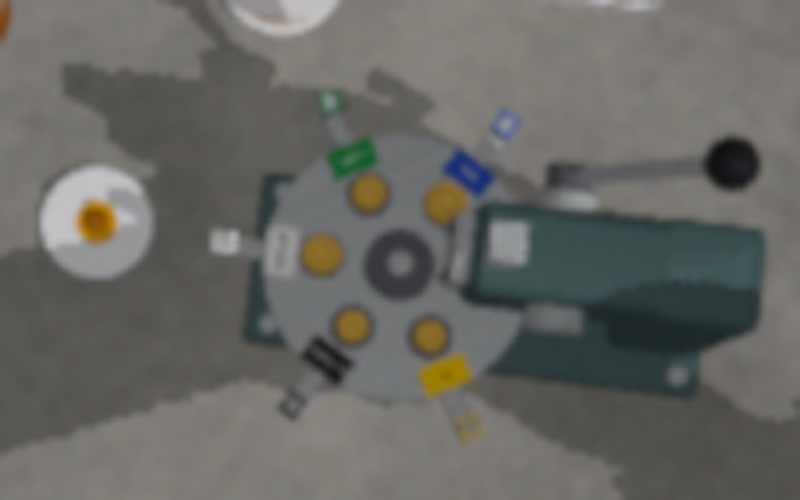

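View pics/scene0z.png

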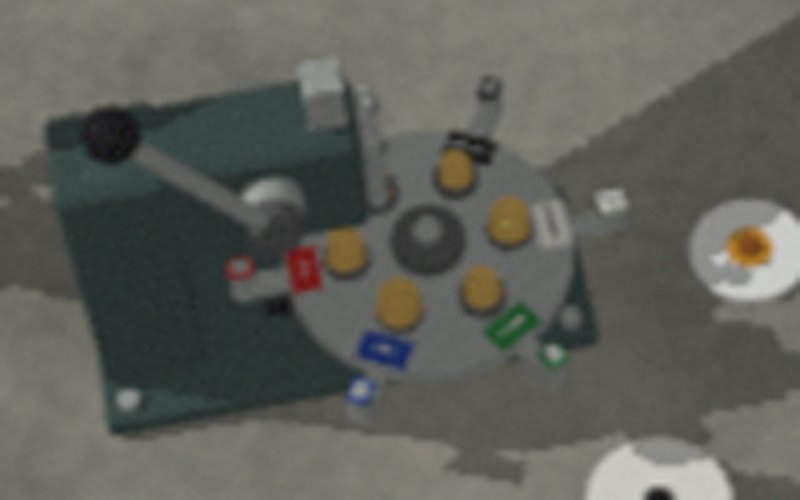

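```bash
python3 - <<'E'
from h import *
from scipy.optimize import least_squares
z=dict(yel=(469,427,0),blue=(505,125,2),green=(331,103,3),white=(224,242,4),black=(292,403,5))
P=[];k=[]
for n,(u,v,s) in z.items():
    p=ray("top",(280+(u+.5)/5-.5,190+(v+.5)/5-.5),.072);P.append(p[:2]);k.append(s);print(n,p.round(4))
P=np.array(P);k=np.array(k)
def f(q):
    a=q[2]+k*np.pi/3; return (P-q[:2]-.109*np.c_[np.cos(a),np.sin(a)]).ravel()
r=least_squares(f,[.553,-.01,-2.]);print("centre",r.x[:2],"yellow angle",np.degrees(r.x[2]),"resid mm",(r.fun*1e3).round(1))
# dies pixels z .078 check, hub; press axis by head edge (top .206)
e=[ray("top",(280+u/5,190+v/5),.206) for u,v in ((487,206),(763,232),(762,322),(470,296))]
print(np.round(e,4)); d=e[1]-e[0];print("head edge ang",np.degrees(np.arctan2(d[1],d[0])))
i=manip.camera_info("wrist");print("cam",-np.array(i["R"]).T@i["t"])
h=ray("top",(280+399/5,190+262/5),.065);print("hub",h)
E
```

```text
yel [ 0.4501 -0.0492  0.072 ]
blue [ 0.6365 -0.0739  0.072 ]
green [0.6504 0.0335 0.072 ]
white [0.5639 0.0999 0.072 ]
black [0.4649 0.0587 0.072 ]
centre [ 0.55030754 -0.00780409] yellow angle -157.53814444518682 resid mm [ 0.5  0.2 -0.2  0.3 -0.6 -0.3 -0.7 -0.3  1.   0.1]
[[ 0.5671 -0.0486  0.206 ]
 [ 0.5521 -0.2042  0.206 ]
 [ 0.5011 -0.2023  0.206 ]
 [ 0.516  -0.0383  0.206 ]]
head edge ang -95.512237746549
cam [ 0.31668334 -0.54437446  0.37294174]
hub [ 0.55093846 -0.00927421  0.065     ]
```

The top view gives the turret centre at (0.550,-0.008), and yellow sits one station (60°) clockwise of the ram direction at about -97.5°. I'll push the white tab counterclockwise, on the open side towards -x. First I lift and turn so tool x = +Y and tool y = +X.

step_arm --pt "0 0 -28 0 0 -9.7" --pt "0 0 -28 0 0 -9.7" --pt "0 0 -28 0 0 -9.7" --pt "0 0 -28 0 0 -9.7" --pt "0 0 -28 0 0 -9.7" --pt "0 0 -28 0 0 -9.7" --pt "0 0 -28 0 0 -9.7" --pt "0 0 0 0 0 0" --jaw 0 --force 40

```text
clock: 1.15
position: [0.2383, -0.5768, 0.4295]
ee_rot: [0.691, 0.723, 0.001, -0.003]
ft_force: [0.8, -0.5, -0.1]
grip_width: 0.0
```

step_arm --pt "46 29 0 0 0 0" --pt "46 29 0 0 0 0" --pt "46 29 0 0 0 0" --pt "46 29 0 0 0 0" --pt "46 29 0 0 0 0" --pt "46 29 0 0 0 0" --pt "46 29 0 0 0 0" --pt "46 29 0 0 0 0" --pt "46 29 0 0 0 0" --pt "46 29 0 0 0 0" --pt "46 29 0 0 0 0" --pt "46 29 0 0 0 0" --pt "46 29 0 0 0 0" --pt "46 29 0 0 0 0" --pt "0 0 0 0 0 0"

```text
clock: 3.02
position: [0.6337, 0.0992, 0.4126]
ee_rot: [0.705, 0.709, -0.003, -0.014]
ft_force: [-0.3, -0.2, -1.0]
grip_width: -0.002
```

```bash
python3 - <<'E'
from h import *
o=manip.get_obs();print(o["position"],o["ee_rot"],o["joint_pos"].round(2))
i=manip.camera_info("wrist");im=manip.camera("wrist")
from scipy.spatial.transform import Rotation as Rr
print(Rr.from_quat(o["ee_rot"]).as_matrix().round(3))
c=np.array([.5503,-.0078])
for k,a in enumerate(np.radians(-157.5+60*np.arange(6))):
    p=proj("wrist",[*(c+.109*np.array([np.cos(a),np.sin(a)])),.072],i)
    if 0<p[0]<640 and 0<p[1]<480: cv2.drawMarker(im,tuple(int(x) for x in p),(255,0,255),0,16,1)
cv2.imwrite("pics/w1.png",im)
E
```

```text
[0.63367791 0.09915387 0.41264529] [ 0.70544196  0.70862279 -0.00340939 -0.01391945] [ 0.23  0.46 -0.73  1.    0.28  1.8  -0.39]
[[-0.004  1.    -0.025]
 [ 1.     0.005  0.015]
 [ 0.015 -0.024 -1.   ]]
```

View pics/w1.png

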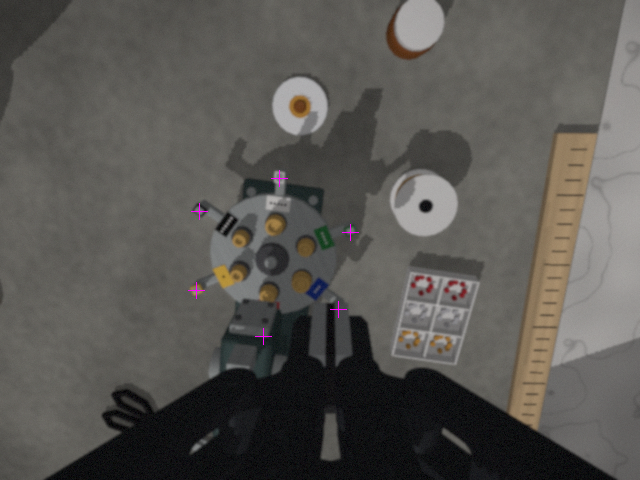

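The projected lug positions land on the lugs in the wrist view, for example white at (279,180) and green at (350,232). Next I level the tool and descend between green and white.

step_arm --pt "-16 -14 0 -1.4 -0.9 0" --pt "0 0 50 0 0 0" --pt "0 0 50 0 0 0" --pt "0 0 50 0 0 0" --pt "0 0 50 0 0 0" --pt "0 0 50 0 0 0" --pt "0 0 40 0 0 0" --pt "0 0 0 0 0 0"

```text
clock: 4.08
position: [0.6165, 0.0654, 0.1134]
ee_rot: [0.716, 0.698, -0.003, 0.004]
ft_force: [-0.6, 0.2, 0.3]
grip_width: 0.002
```

```bash
python3 - <<'E'
from h import *
o=manip.get_obs();print(o["position"],o["ee_rot"],o["ft_force"])
cv2.imwrite("pics/w2.png",manip.camera("wrist"))
E
```

```text
[0.61653329 0.06536835 0.11342553] [ 0.71584799  0.69823856 -0.0026561   0.00418435] [-0.64372549  0.24413327  0.31289388]
```

View pics/w2.png

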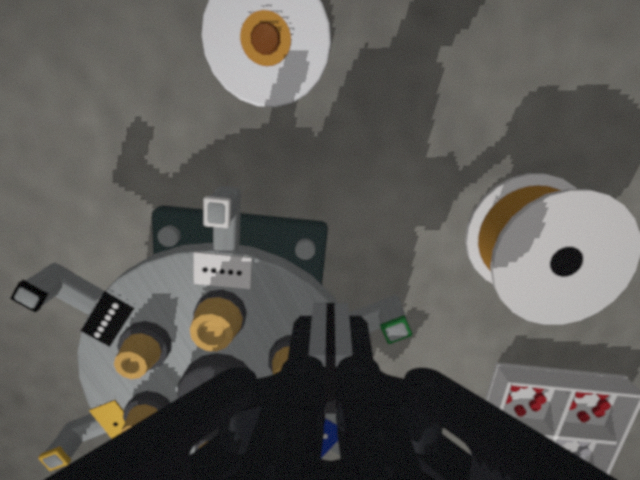

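The fingers drifted 20 mm towards the axis. I'll move out and then down beside the white lug.

step_arm --pt "27 0 0 0 0 0" --pt "0 0 0 0 0 0" --pt "0 0 20 0 0 0" --pt "0 0 20 0 0 0" --pt "0 0 20 0 0 0" --pt "0 0 0 0 0 0"

```text
clock: 4.88
position: [0.6225, 0.0886, 0.0583]
ee_rot: [0.718, 0.695, 0.001, 0.009]
ft_force: [0.3, 0.1, 0.7]
grip_width: -0.003
```

```bash
python3 - <<'E'
from h import *
o=manip.get_obs();print(o["position"],o["ee_rot"],o["ft_force"])
cv2.imwrite("pics/w3.png",manip.camera("wrist"))
E
```

```text
[0.62253665 0.08862965 0.05832388] [0.71849841 0.69547456 0.00116642 0.00859121] [0.27836301 0.09983195 0.74264253]
```

View pics/w3.png

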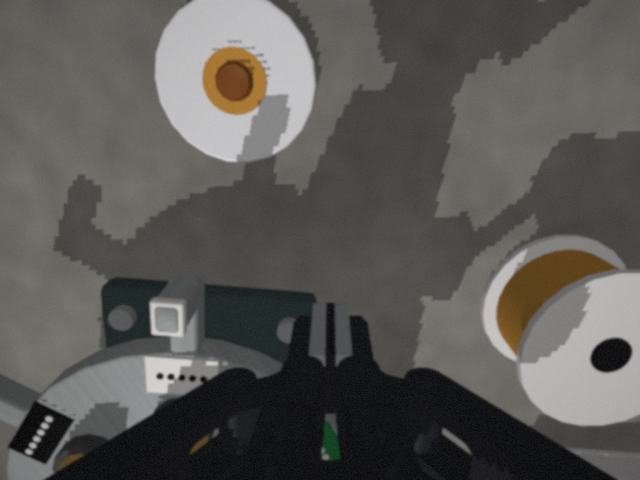

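step_arm --pt "4 -8 2 0 0 0" --pt "4 -8 2 0 0 0" --pt "3 -8 2 0 0 0" --pt "0 0 0 0 0 0"

```text
clock: 5.42
position: [0.5983, 0.1024, 0.054]
ee_rot: [0.718, 0.696, 0.003, 0.009]
ft_force: [-0.1, -2.0, -0.1]
grip_width: 0.001
```

step_arm --pt "0 -5 0 0 0 0" --pt "0 -5 0 0 0 0" --pt "0 -5 0 0 0 0" --pt "0 -5 0 0 0 0" --pt "0 -5 0 0 0 0" --pt "0 -5 0 0 0 0"

```text
clock: 6.18
position: [0.5676, 0.1035, 0.0542]
ee_rot: [0.718, 0.696, 0.004, 0.01]
ft_force: [1.9, 0.2, 0.6]
grip_width: -0.0
```

```bash
python3 - <<'E'
from h import *
o=manip.get_obs();print(o["position"],o["ee_rot"],o["ft_force"])
cv2.imwrite("pics/w4.png",manip.camera("wrist"))
E
```

```text
[0.56763915 0.10346667 0.05423912] [0.71834592 0.69560202 0.0038491  0.01010699] [1.90641734 0.23126204 0.56423605]
```

View pics/w4.png

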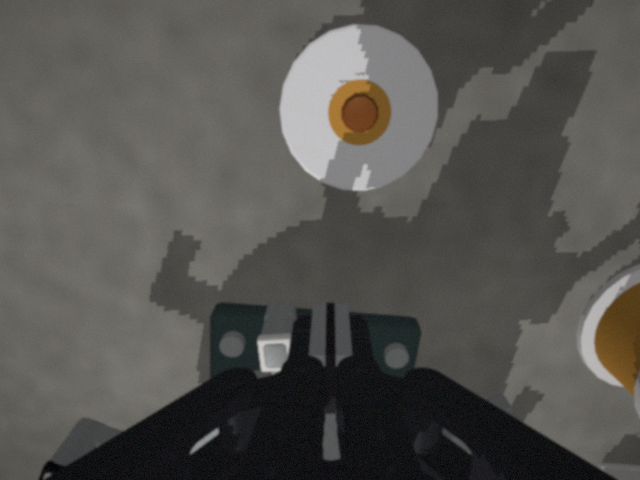

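The fingers are in contact with the white lug, seen at (274,355), at about 2 N. I'll push on past the hump.

step_arm --pt "0 -5 0 0 0 0" --pt "0 -5 0 0 0 0" --pt "0 -5 0 0 0 0" --pt "0 -5 0 0 0 0" --pt "-1 -5 0 0 0 0" --pt "-1 -5 0 0 0 0" --pt "-1 -5 0 0 0 0"

```text
clock: 7.1
position: [0.5302, 0.1005, 0.0537]
ee_rot: [0.719, 0.695, 0.004, 0.011]
ft_force: [1.2, -1.1, 0.8]
grip_width: -0.002
```

```bash
python3 - <<'E'
from h import *
o=manip.get_obs();print(o["position"],o["ft_force"])
cv2.imwrite("pics/w5.png",manip.camera("wrist"))
E
```

```text
[0.53024966 0.10049999 0.05366235] [ 1.15698101 -1.14149672  0.7513257 ]
```

View pics/w5.png

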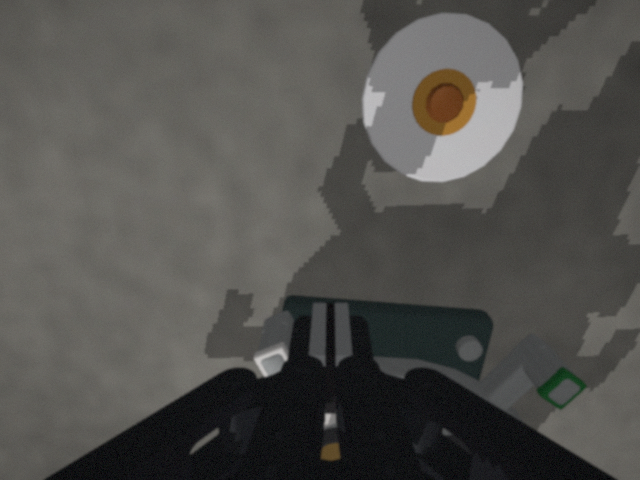

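Still in contact, white lug at (271,360). The turret is near the hump, with green now swinging in at (562,388).

step_arm --pt "-1 -5 0 0 0 0" --pt "-1 -5 0 0 0 0" --pt "-1 -5 0 0 0 0" --pt "0 0 0 0 0 0"

```text
clock: 7.65
position: [0.5122, 0.0981, 0.0528]
ee_rot: [0.718, 0.696, 0.003, 0.01]
ft_force: [0.5, 0.1, 0.9]
grip_width: 0.001
```

```bash
python3 - <<'E'
from h import *
o=manip.get_obs();print(o["position"],o["ft_force"])
cv2.imwrite("pics/w6.png",manip.camera("wrist"))
E
```

```text
[0.51223544 0.09806975 0.05281516] [0.49917385 0.0940121  0.88129579]
```

View pics/w6.png

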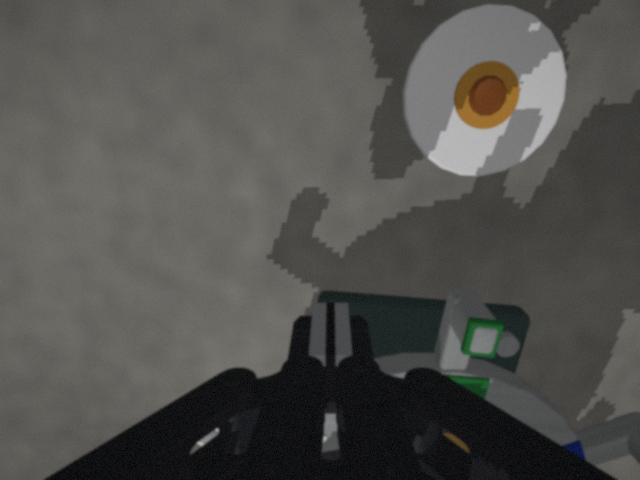

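The turret ran on and green now stands where white was, at (483,338). I'll withdraw outward and up.

step_arm --pt "12 0 0 0 0 0" --pt "12 0 -5 0 0 0" --pt "0 0 -40 0 0 0" --pt "0 0 -50 0 0 0" --pt "0 0 -50 0 0 0" --pt "30 0 -50 0 0 0" --pt "40 0 -30 0 0 0" --pt "50 0 0 0 0 0" --pt "50 0 0 0 0 0" --pt "50 0 0 0 0 0" --pt "0 0 0 0 0 0" --pt "0 0 0 0 0 0"

```text
clock: 9.2
position: [0.5132, 0.3632, 0.2877]
ee_rot: [0.717, 0.697, 0.006, 0.008]
ft_force: [0.3, -0.0, -0.7]
grip_width: 0.002
```

```bash
python3 - <<'E'
from h import *
o=manip.get_obs();print(o["position"],o["ft_force"],o["joint_velocities"].round(3))
for n in ("top","scene"):
    a=manip.camera(n); cv2.imwrite(f"pics/{n}7.png",a)
    a=a[190:290,280:440] if n=="top" else a[215:315,195:355]
    cv2.imwrite(f"pics/{n}7z.png",cv2.resize(a,None,fx=5,fy=5,interpolation=cv2.INTER_CUBIC))
E
```

```text
[0.51317607 0.3631539  0.28766922] [ 0.32896624 -0.04573648 -0.74116819] [-0.034  0.013 -0.014 -0.009 -0.005  0.002 -0.013]
```

View pics/top7z.png

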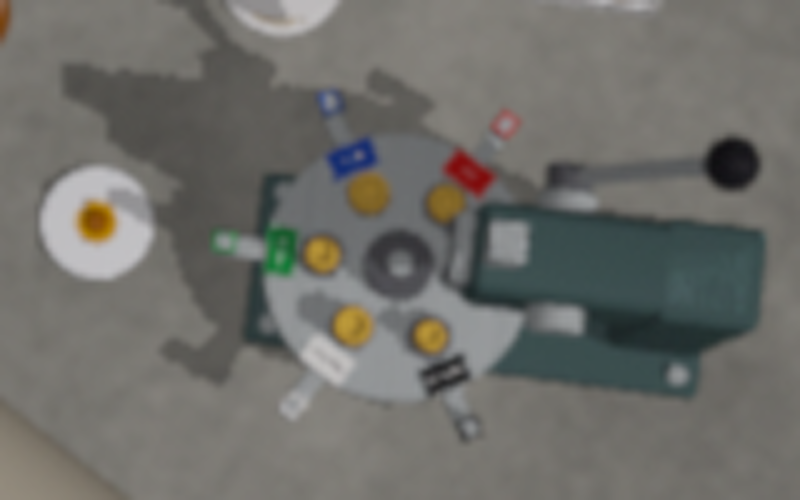

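View pics/scene7.png

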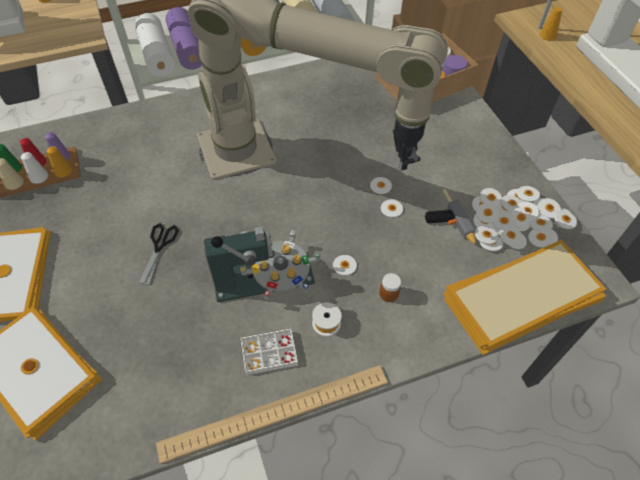

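The lugs are at the same pixels as at the start, advanced by one station: green (225,242), black (468,428), red (505,124). Yellow is therefore under the ram. The lever ball and loose items are unmoved and the hand is clear, so I'm handing in.

```bash
python3 -c "
from workcell import manip
print(manip.hand_in())"
```

```text
the job is handed in; nothing more can be done
None
```

The yellow die is now under the ram and the job is handed in; the hand-in gave no verdict. With the fingers shut, I pushed the white tab counterclockwise until the turret passed the hump and ran on into the next click, 60° round. I then withdrew the hand about 0.35 m from the press.

- **Turret position:** in the last top view, the five visible tabs sit at the same pixels as at the start, each advanced by exactly one station. The yellow die itself is hidden by the press head in that view; the scene camera shows the yellow label at the ram.
- **Push force:** at most about 2 N at the wrist when I read it between moves.
- **Lever and loose items:** the lever ball and everything else on the table look unmoved in the images.
- **Disagreement:** the edges of the press head gave its axis as about -95.5°, against -97.5° from the tabs. The middle of the head gave -98°, so I put the 2° difference down to my reading of the edges.

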